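# Face the sweet jar to the customers

## Task

Slide the jar with the raspberry-pink label along the wooden display board onto the middle of the turntable, and turn it by pushing its edge round until its label faces straight out to the customers, over the board's brass-trimmed edge. Keep the jar upright, and leave the green-labelled jar, the cupcake and the price sign where they stand.

Things in the scene. Friction and masses are not known exactly. Their poses are not given: they have to be found in the camera images.
- jar: squat cream jar with the raspberry-pink label, loose on the display board, about 0.75 kg (varies), too wide to grip. One rigid piece 96 mm tall: round body of radius 56 mm from the underside up to 72 mm, then a narrower lid. Origin: centre of the underside; z up; x points out through the middle of the label
- jar_lid (a point): centre of the top of the jar's wooden star-grip lid (72 to 96 mm above the underside, fast to the jar): core of radius 40 mm with five upright lobes of radius 10 mm centred 46 mm from the axis, at 0, 72, 144, 216, 288 degrees about z from the jar's x. Between them are hollows 34 mm wide, 16 mm deep, 24 mm tall, open outward and upward: push a lobe sideways to turn the jar
- jar_label (a point): middle of the pink label (90 degrees of the body wide, 52 mm tall, white macaron picture), on the body's surface 56 mm from the jar's axis, 37 mm above its underside. A pink seal strip 16 mm wide runs from near the lid's middle out over the lobe above the label, so that the label's side shows from above
- board: dark wooden display board fixed to the counter, 240 mm (x) by 600 mm (y), 20 mm thick, its top level with the turntable so that jars slide from one to the other. Origin: centre of its underside, below the turntable's centre. z is up; x points to the customers, at right angles to the long edge with the brass strip (the edge farther from the robot)
- turntable_center (a point): centre of the top of the turntable in the middle of the board, 20 mm above the counter: a steel-rimmed white disc of radius 79 mm, let in flush with the board. It turns either way about its upright axis with slight friction (0.012 N m) and no end stops, carries round whatever stands on it, and stays where it is left
- other_jar: jar of the same shape with a green label, standing loose near the other end of the board, about 200 mm from the turntable's centre; origin: centre of its underside. The pink and the green jar may stand at either end
- cupcake: pink iced cupcake, 72 mm across, 66 mm tall, loose on the counter just beyond the board's brass edge, on either side of its middle; origin: centre of its underside
- sign: small black price sign on a wooden foot 50 by 90 mm, 72 mm tall, loose on the counter just beyond the board's brass edge, on either side of its middle; origin: centre of its underside
Things that resemble listed ones, but are neither listed nor needed, are in the scene too. What is shaped like the jar but black or blue is not meant.

How it is judged:
By the outcome, as a careful person would: the job done as asked, in the order asked, and still so for the second after the job is handed in, with the robot touching nothing.
It also fails if it takes over 67 s, if anything falls off the work surface, if the arm or the gripper's body presses on something with over 40 N, if the wrist force passes 120 N, or if a joint passes its speed limit or range.

## Robot

A 7-joint arm with a two-finger parallel gripper is mounted at the origin on the work surface. World frame = base frame: x ahead of the robot, y to its left, z up, the work surface at z = 0. Lengths are in m, angles in rad, forces in N, time in s.
With the tool pointing down it reaches from about 0.425 to 0.95 m from the base axis. Payload 4.7 kg.
Tool frame: the origin (TCP) lies on the centre line of the jaws, within the pads' length; the fingertips stand arm.finger_overhang ahead of it and the grasp point (between the pads) lies 11 mm behind it (arm.finger_overhang is the distance from the TCP to the fingertips, in m); z points along the fingers, y is the direction in which the jaws open and shut (so a half turn about z gives the same grasp; the last joint's range is limited). The gripper opens to 87 mm and grips with 3 to 60 N. Pads are 19 mm wide; open, the fingers measure 117 mm over their backs; the gripper's body (75 mm by 190 mm) begins 51 mm behind the grasp point.
Start: joints at [1.216, 0.469, -0.049, 1.532, 0.024, 1.141, -0.082], TCP at [0.216, -0.639, 0.231] pointing down, gripper open.
Joint ranges: [-2.59, 2.59], [-0.33, 1.99], [-1.39, 1.29], [0.1, 2.45], [-1.04, 4.18], [0.21, 1.99], [-2.66, 2.66]. Speed limits (rad/s): [2.57, 2.57, 3.14, 3.14, 3.14, 3.14, 3.14].

## Interface

Orientations are given as a rotation vector (axis times angle).
In Python, from rig import arm gives the robot as it stands.
- The arm moves only by the shell command python3 -m creep 'ROWS' [FORCE]. ROWS is text: rows parted by semicolons, each of 7 numbers parted by spaces: the shift along the tool's x, y, z in m, then the turn, a rotation vector about the tool's x, y, z in rad, then the finger opening in m, from 0 to 0.087. A call has 1 to 8 rows; each row shifts and turns the commanded pose from where the row before left it, along the tool's axes as they then stand; what a row does not reach is not made up. A row lasts 1/10 s, in which the tool goes at most 50 mm and 8.59 degrees, less where a joint would pass 70% of its speed; a pose out of reach is approached as far as the arm can. A call with a gripper value outside its range is refused whole. The fingers move at their own pace and stop on an object; FORCE is the grip in N (left out, the last holds). Time passes only in rows, so rows that do not move let the fingers close. It gives the time, the measured TCP pose, the force and the opening at its end, in the units of the state.
- arm.sense(): the state, without advancing time (a new reading comes with each control period).
- arm.snapshot(name): name is "scene" or "top" or "wrist"; returns the picture (420x560x3 uint8, blue, green, red); there is no depth.
- arm.camera_model(name): a dict with "fx", "fy", "cx", "cy" (pixels), "R" (3x3) and "t" (3): a world point X has camera coordinates R X + t. Camera axes: x right, y down, z forward; pixel columns grow to the right and rows downward; lengths in m; the calibration is good to about 2 mm. The wrist camera is an equidistant fisheye: a pixel r from the principal point sees the ray r / f radians off the axis. A picture is of the moment at which its call begins: read the wrist's pose just before it. camera_model takes no time and is no camera call; for the wrist camera it gives the pose at the moment of the call.
- arm.job_done(): hands the job in, once; it reports no verdict.
The state is a dict: "clock": time; "joint_positions": joint angles; "joint_velocities": joint speeds; "tau": joint torques, N m; "tool_pos": TCP position; "tool_rot": TCP orientation; "contact_force": force on the tool from outside, world axes, zero at the start; "torque": the same for the moment, N m; "grip_width": finger opening in m.
Only numpy, scipy, OpenCV 4.12 (cv2) and the standard library are available. Lean on these libraries where they do the work, as an engineer would, in place of code of your own. Each camera call takes 0.05 s, during which the arm holds its last target. There are 200 camera calls.

## Working session

There is one attempt and no reset: what is moved stays moved. The work goes in short steps, Python scripts to look and compute and a shell command to move; the robot and the scene stay as the last step left them, time stands still between calls to the robot, and variables do not carry over. Pictures are saved under pics/ and viewed, about 8 in all and at most 12, crops included, and the job is handed in when it is done.

```bash
mkdir -p pics; ls; python3 - <<'E'
from rig import arm
import cv2,numpy as np
a=arm.snapshot("top");b=arm.snapshot("scene")
cv2.imwrite("pics/top.png",a);cv2.imwrite("pics/scene.png",b)
for n in("top","scene"):
    m=arm.camera_model(n);print(n,{k:np.round(v,3).tolist() for k,v in m.items()})
s=arm.sense();print({k:np.round(v,3).tolist() for k,v in s.items()},arm.finger_overhang)
E
```

```text
pics
top {'fx': 392.563, 'fy': 392.563, 'cx': 278.817, 'cy': 216.56, 'R': [[-0.018, -0.999, -0.035], [-0.993, 0.022, -0.118], [0.118, 0.033, -0.992]], 't': [-0.047, 0.562, 0.887]}
scene {'fx': 383.94, 'fy': 383.94, 'cx': 282.141, 'cy': 214.768, 'R': [[-0.123, 0.992, -0.022], [0.681, 0.068, -0.729], [-0.722, -0.104, -0.684]], 't': [0.16, -0.296, 1.392]}
{'clock': 0.1, 'joint_positions': [1.216, 0.469, -0.049, 1.534, 0.024, 1.141, -0.082], 'joint_velocities': [0.0, -0.003, 0.001, -0.002, 0.0, 0.0, -0.002], 'tau': [0.001, -50.917, -0.081, -23.683, -0.061, 0.034, 0.0], 'tool_pos': [0.216, -0.639, 0.23], 'tool_rot': [-3.098, -0.509, 0.001], 'contact_force': [-0.332, -0.095, -0.297], 'torque': [-0.005, 0.01, -0.04], 'grip_width': 0.087} 0.008
```

View pics/top.png

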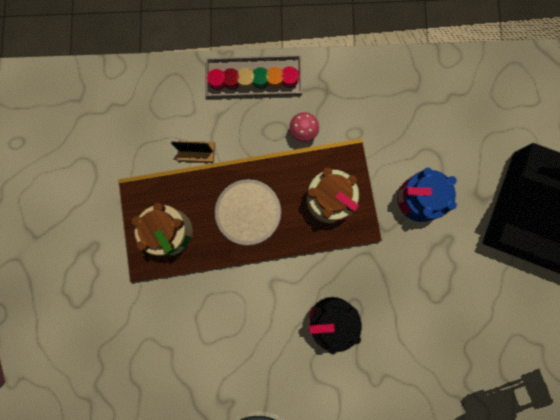

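View pics/scene.png

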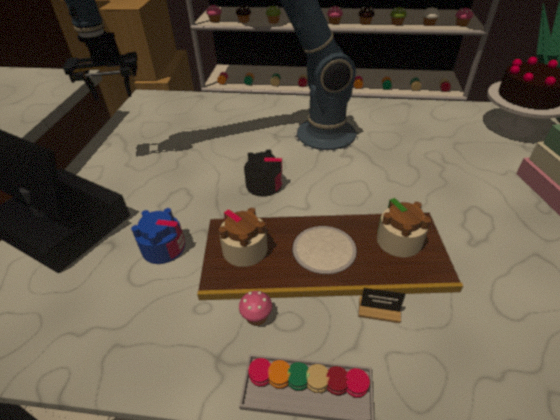

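Top view: turntable at about (248,212), pink jar's lid at (333,195) with its strip towards (353,208), green jar at (158,230), cupcake at (304,126), sign at (193,152); the black and blue decoys are off the board. I'll zoom in and turn these pixels into positions.

```bash
cat >h.py <<'E'
import numpy as np,cv2
from rig import arm
from scipy.spatial.transform import Rotation as Ro
def ray(name,z,uv,m=None):
    m=m or arm.camera_model(name);R=np.array(m["R"]);t=np.array(m["t"])
    x=(np.array(uv,float)-[m["cx"],m["cy"]])/[m["fx"],m["fy"]]
    if name=="wrist":
        r=np.hypot(*x);d=np.r_[x/max(r,1e-9)*np.sin(r),np.cos(r)]
    else: d=np.r_[x,1]
    c=-R.T@t;d=R.T@d
    return c+d*(z-c[2])/d[2]
def proj(name,X,m=None):
    m=m or arm.camera_model(name);p=np.array(m["R"])@X+np.array(m["t"])
    if name=="wrist":
        r=np.hypot(p[0],p[1]);th=np.arctan2(r,p[2]);q=p[:2]/max(r,1e-9)*th
    else:q=p[:2]/p[2]
    return q*[m["fx"],m["fy"]]+[m["cx"],m["cy"]]
E
python3 - <<'E'
from h import *
a=cv2.imread("pics/top.png")
# turntable: bright blob
def P(n,z,uv):p=ray("top",z,uv);print(n,p.round(4));return p
hsv=cv2.cvtColor(a,cv2.COLOR_BGR2HSV)
roi=np.zeros(a.shape[:2],np.uint8);cv2.circle(roi,(248,212),42,255,-1)
g=cv2.bitwise_and(((hsv[...,2]>85)*255).astype(np.uint8),roi)
c=max(cv2.findContours(g,0,1)[0],key=cv2.contourArea);e=cv2.fitEllipse(cv2.convexHull(c));print(e)
tt=P("turntable",.02,e[0]);print("rad",np.linalg.norm(P("edge",.02,(e[0][0]+e[1][0]/2,e[0][1]))-tt))
# strip
m=((hsv[...,0]>160)&(hsv[...,1]>150)&(hsv[...,2]>90)).astype(np.uint8);m[:, :310]=0;m[:,375:]=0;m[:150]=0;m[250:]=0
ys,xs=np.nonzero(m);W=np.array([ray("top",.116,(x,y))[:2] for x,y in zip(xs,ys)])
mu=W.mean(0);_,s,vt=np.linalg.svd(W-mu);print("strip",len(xs),mu,vt[0],np.ptp((W-mu)@vt[0]))
b0=P("brassL",.02,(119,182));b1=P("brassR",.02,(362,143));d=b1-b0
print("len",np.linalg.norm(d),"outward yaw",np.degrees(np.arctan2(d[1],d[0]))+90)
P("jar lid",.116,(333,195));P("green lid",.116,(158,228));P("cup",.06,(304,126));P("sign",.01,(194,155))
P("blue",.1,(428,195));P("black",.1,(335,325))
P("boardBR",.02,(380,243));P("boardBL",.02,(132,282))
cv2.imwrite("pics/crop.png",cv2.resize(a[120:300,110:390],None,fx=2.8,fy=2.8,interpolation=2))
E
```

```text
((247.5618133544922, 211.71498107910156), (65.53846740722656, 66.75882720947266), 64.61245727539062)
turntable [0.5753 0.0168 0.02  ]
edge [ 0.5735 -0.0613  0.02  ]
rad 0.07818429732245943
strip 187 [ 0.58053534 -0.20567638] [-0.62416108 -0.78129568] 0.051091047981821354
brassL [0.6553 0.3303 0.02  ]
brassR [ 0.7361 -0.2612  0.02  ]
len 0.5970291497044009 outward yaw 7.7816578054251835
jar lid [ 0.5943 -0.1771  0.116 ]
green lid [0.5315 0.1989 0.116 ]
cup [ 0.7684 -0.1213  0.06  ]
sign [0.7206 0.1492 0.01  ]
blue [ 0.5922 -0.3825  0.1   ]
black [ 0.3217 -0.1736  0.1   ]
boardBR [ 0.4947 -0.2927  0.02  ]
boardBL [0.4142 0.2917 0.02  ]
```

View pics/crop.png

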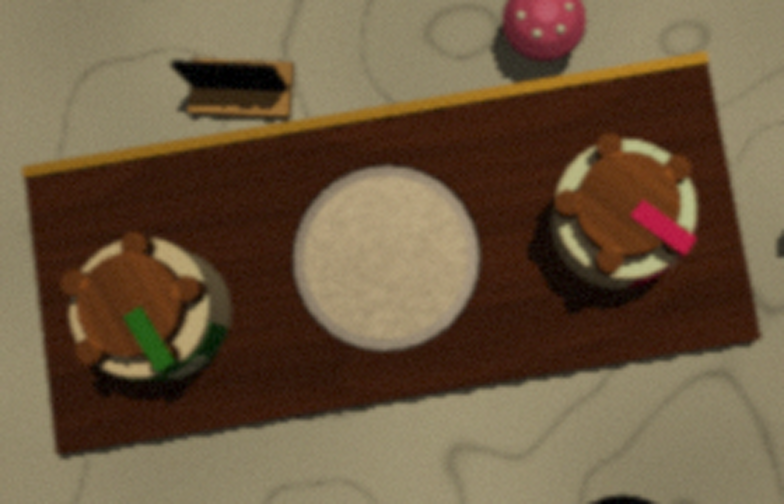

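Cross-checks agree: board length 597 mm (given 600), turntable radius 78 mm (given 79), and the mean of the board corners matches the turntable centre. Taking the mean of the lobes, the pink jar is at about (0.600,-0.183), 201 mm from the turntable and on the board's midline. Its label yaw is about -130°, the target is +7.8°, so it needs about +137°. Next I'll stage the open jaws behind the jar, level with the upper part of its body.

```bash
cat >>h.py <<'E'
def plan(x,y,z,yaw,n):
    """rows (tool frame) to TCP x,y,z with tool-x yaw in deg, tool down; n rows, tilt corrected"""
    s=arm.sense();p=np.array(s["tool_pos"]);R=Ro.from_rotvec(s["tool_rot"])
    T=Ro.from_euler("z",yaw,degrees=True)*Ro.from_euler("x",180,degrees=True)
    rv=(R.inv()*T).as_rotvec();d=np.array([x,y,z])-p
    print("yaw now",np.degrees(np.arctan2(*R.as_matrix()[1::-1,0])).round(1),"dist",np.linalg.norm(d).round(3),"rot",rv.round(3))
    for k in range(n):
        Q=R*Ro.from_rotvec(rv*k/n);print(" ".join("%.3f"%v for v in np.r_[Q.inv().apply(d/n),rv/n]))
E
python3 - <<'E'
from h import *
plan(.33,-.40,.22,60,8)
E
```

```text
yaw now 18.7 dist 0.265 rot [-0.002 -0.001 -0.721]
0.023 -0.024 0.001 -0.000 -0.000 -0.090
0.025 -0.022 0.001 -0.000 -0.000 -0.090
0.027 -0.019 0.001 -0.000 -0.000 -0.090
0.029 -0.017 0.001 -0.000 -0.000 -0.090
0.030 -0.014 0.001 -0.000 -0.000 -0.090
0.031 -0.011 0.001 -0.000 -0.000 -0.090
0.032 -0.008 0.001 -0.000 -0.000 -0.090
0.033 -0.006 0.001 -0.000 -0.000 -0.090
```

```bash
python3 -m creep '0.023 -0.024 0.001 0 0 -0.09 0.087;0.025 -0.022 0.001 0 0 -0.09 0.087;0.027 -0.019 0.001 0 0 -0.09 0.087;0.029 -0.017 0.001 0 0 -0.09 0.087;0.030 -0.014 0.001 0 0 -0.09 0.087;0.031 -0.011 0.001 0 0 -0.09 0.087;0.032 -0.008 0.001 0 0 -0.09 0.087;0.033 -0.006 0.001 0 0 -0.09 0.087'
python3 - <<'E'
from h import *
plan(.611,-.263,.18,97.8,8)
E
```

```text
clock: 0.9
tool_pos: [0.3309, -0.3984, 0.2222]
tool_rot: [-2.719, -1.574, 0.0]
contact_force: [0.6, -0.4, -0.2]
grip_width: 0.0867
yaw now 60.1 dist 0.314 rot [-0.    -0.    -0.658]
0.032 0.022 0.005 -0.000 -0.000 -0.082
0.030 0.024 0.005 -0.000 -0.000 -0.082
0.028 0.027 0.005 -0.000 -0.000 -0.082
0.026 0.029 0.005 -0.000 -0.000 -0.082
0.023 0.031 0.005 -0.000 -0.000 -0.082
0.021 0.033 0.005 -0.000 -0.000 -0.082
0.018 0.035 0.005 -0.000 -0.000 -0.082
0.015 0.036 0.005 -0.000 -0.000 -0.082
```

```bash
python3 -m creep '0.032 0.022 0.005 0 0 -0.082 0.087;0.030 0.024 0.005 0 0 -0.082 0.087;0.028 0.027 0.005 0 0 -0.082 0.087;0.026 0.029 0.005 0 0 -0.082 0.087;0.023 0.031 0.005 0 0 -0.082 0.087;0.021 0.033 0.005 0 0 -0.082 0.087;0.018 0.035 0.005 0 0 -0.082 0.087;0.015 0.036 0.005 0 0 -0.082 0.087'
python3 - <<'E'
from h import *
plan(.611,-.263,.18,97.8,1)
m=arm.camera_model("wrist");a=arm.snapshot("wrist")
for p,c in(((.600,-.183,.116),(0,0,255)),((.575,.017,.02),(255,0,0)),((.60-.0136,-.183+.099,.02),(0,255,0))):
    u=proj("wrist",np.array(p),m);print(u);cv2.drawMarker(a,tuple(int(v) for v in u),c,0,12)
cv2.imwrite("pics/w1.png",a)
E
```

```text
clock: 1.7
tool_pos: [0.6123, -0.2647, 0.1818]
tool_rot: [-2.067, -2.365, 0.001]
contact_force: [-0.1, -0.1, 0.4]
grip_width: 0.0868
yaw now 97.7 dist 0.003 rot [-0.001 -0.    -0.002]
0.002 -0.001 0.002 -0.001 -0.000 -0.002
[278.23267858 113.89671922]
[279.95936343 -61.90013067]
[277.82466278  20.70604411]
```

View pics/w1.png

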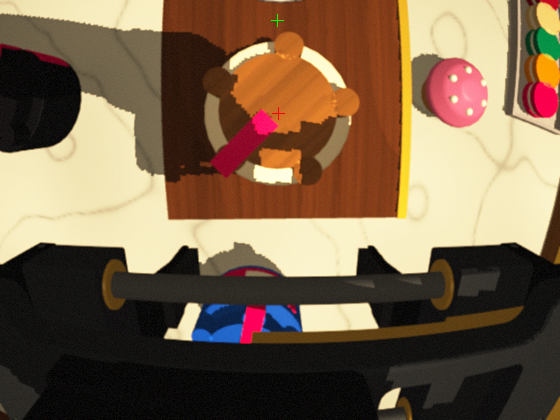

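The wrist view agrees: the predicted lid centre (278,114) lies on the mean of the five lobes (278,113). I'll go down and push along the board.

```bash
python3 -m creep '0 0.0015 0.025 0 0 0 0.087;0 0 0.035 0 0 0 0.087;0 0 0.035 0 0 0 0.087;0 0 0.020 0 0 0 0.087;0 0 0 0 0 0 0.087'
python3 -m creep '0.02 0 0 0 0 0 0.087;0.01 0 0 0 0 0 0.087;0.008 0 0 0 0 0 0.087;0.008 0 0 0 0 0 0.087;0.008 0 0 0 0 0 0.087;0.008 0 0 0 0 0 0.087'
```

```text
clock: 2.25
tool_pos: [0.6098, -0.2647, 0.0636]
tool_rot: [-2.067, -2.356, 0.005]
contact_force: [-0.7, 0.0, 0.5]
grip_width: 0.087
clock: 2.85
tool_pos: [0.6056, -0.2062, 0.0691]
tool_rot: [2.07, 2.356, -0.002]
contact_force: [0.5, -5.0, 3.0]
grip_width: 0.0872
```

```bash
python3 -m creep '0.008 0 0 0 0 0 0.087;0.008 0 0 0 0 0 0.087;0.008 0 0 0 0 0 0.087;0.008 0 0 0 0 0 0.087;0.008 0 0 0 0 0 0.087;0.008 0 0 0 0 0 0.087;0.008 0 0 0 0 0 0.087;0.008 0 0 0 0 0 0.087'
python3 -m creep '0.008 0 0 0 0 0 0.087;0.008 0 0 0 0 0 0.087;0.008 0 0 0 0 0 0.087;0.008 0 0 0 0 0 0.087;0.008 0 0 0 0 0 0.087;0.008 0 0 0 0 0 0.087;0.008 0 0 0 0 0 0.087;0 0 0 0 0 0 0.087'
python3 - <<'E'
from h import *
plan(.5814,-.0278,.066,97.8,1)
E
```

```text
clock: 3.65
tool_pos: [0.5975, -0.1427, 0.069]
tool_rot: [2.071, 2.356, -0.001]
contact_force: [0.5, -5.9, 3.3]
grip_width: 0.0871
clock: 4.45
tool_pos: [0.59, -0.085, 0.0689]
tool_rot: [2.069, 2.36, 0.001]
contact_force: [0.6, -2.6, 2.8]
grip_width: 0.0871
yaw now 97.5 dist 0.058 rot [ 0.003  0.002 -0.005]
0.058 -0.001 0.003 0.003 0.002 -0.005
```

```bash
python3 -m creep '0.008 -0.001 0 0 0 -0.005 0.087;0.008 0 0 0 0 0 0.087;0.008 0 0 0 0 0 0.087;0.008 0 0 0 0 0 0.087;0.008 0 0 0 0 0 0.087;0.005 0 0 0 0 0 0.087;0.003 0 0 0 0 0 0.087;0 0 0 0 0 0 0.087'
python3 - <<'E'
from h import *
plan(.5814,-.0278,.066,97.8,1)
m=arm.camera_model("wrist");a=arm.snapshot("wrist")
t=np.array([.5753,.0168,.02])
def dots(r,z,c):
    for k in range(24):
        u=proj("wrist",t+[r*np.cos(k*np.pi/12),r*np.sin(k*np.pi/12),z],m)
        cv2.circle(a,tuple(int(round(v)) for v in u),1,c,-1)
dots(.079,0,(255,0,0));dots(.056,.072,(0,255,0));dots(.056,.096,(0,0,255))
cv2.imwrite("pics/w2.png",a)
b=arm.snapshot("top");cv2.imwrite("pics/t2.png",cv2.resize(b[130:280,160:340],None,fx=4,fy=4,interpolation=2))
E
```

```text
clock: 5.25
tool_pos: [0.5826, -0.0389, 0.0686]
tool_rot: [2.065, 2.363, -0.0]
contact_force: [1.1, -4.5, 4.1]
grip_width: 0.087
yaw now 97.7 dist 0.012 rot [ 0.002  0.003 -0.001]
0.011 0.000 0.003 0.002 0.003 -0.001
```

View pics/w2.png

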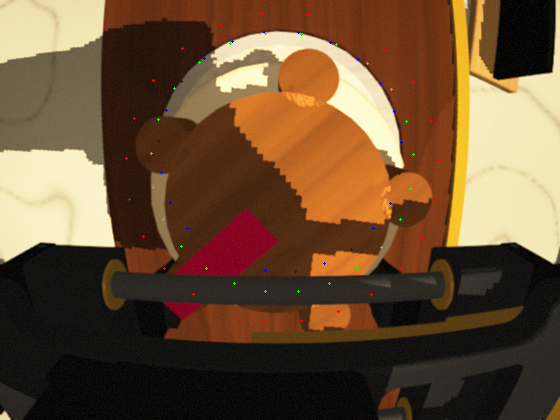

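The jar is in the cradle, upright, just short of the middle. The lobes are at (308,78), (166,146) and (407,200). I'll fit its pose from these, and the turntable's from the visible rim.

```bash
cat >>h.py <<'E'
def fit(uv,yaw0,name="wrist",m=None,z=.116):
    """jar centre and yaw from lobe-centre pixels; each lobe assigned by yaw0 (deg)"""
    from scipy.optimize import least_squares
    W=np.array([ray(name,z,u,m)[:2] for u in uv]);c0=np.median(W,0)
    f=lambda q:(np.array([min((q[:2]+.046*np.array([np.cos(q[2]+k*1.2566),np.sin(q[2]+k*1.2566)])-w for k in range(5)),key=np.linalg.norm) for w in W])).ravel()
    r=min((least_squares(f,np.r_[c0+d,np.radians(yaw0)]) for d in np.array([[0,0],[.03,0],[-.03,0],[0,.03],[0,-.03]])),key=lambda r:r.cost)
    print("jar",r.x[:2].round(4),"yaw",np.degrees(r.x[2]).round(1),"resid mm",(np.linalg.norm(r.fun.reshape(-1,2),axis=1)*1e3).round(1));return r.x
E
python3 - <<'E'
from h import *
q=fit([(308,78),(166,146),(407,200)],-130)
d=np.array([-.1357,.9907]);e=np.array([.9907,.1357]);g=np.array([.5753,.0168])-q[:2]
print("along",g@d,"lateral",g@e)
print("brass rel tt: expect .12", [ (ray("wrist",.02,u)[:2]-[.5753,.0168])@e for u in((466,60),(452,240))])
print("rim r", [np.linalg.norm(ray("wrist",.02,u)[:2]-[.5753,.0168]) for u in((280,31),(205,62),(360,63),(400,150))])
E
```

```text
jar [0.5756 0.0045] yaw -130.6 resid mm [0.7 1.1 0.5]
along 0.01220296755038988 lateral 0.0013775182332448404
brass rel tt: expect .12 [np.float64(0.12891891822690957), np.float64(0.12638442871032018)]
rim r [np.float64(0.07914330131943174), np.float64(0.07632751516724809), np.float64(0.07798473664965316), np.float64(0.07808805432290729)]
```

View pics/t2.png

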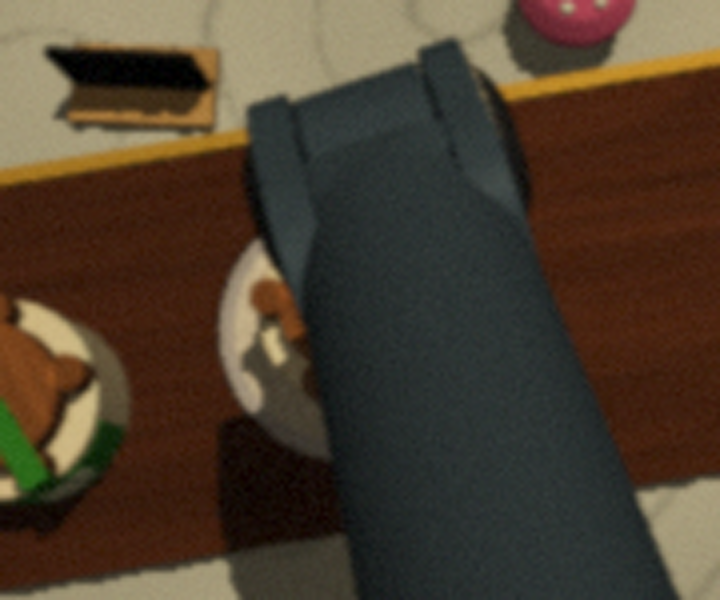

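The top view is blocked by the arm. The fit says 12 mm further along and 1 mm towards the brass edge. I'll finish the push, back off and rise.

```bash
python3 -m creep '0.004 0.001 0 0 0 0 0.087;0.004 0 0 0 0 0 0.087;0.003 0 0 0 0 0 0.087;0.001 0 0 0 0 0 0.087;0 0 0 0 0 0 0.087'
python3 -m creep '-0.01 0 0 0 0 0 0.087;-0.03 0 0 0 0 0 0.087;-0.03 0 0 0 0 0 0.087;-0.01 0 -0.04 0 0 0 0.087;0 0 -0.05 0 0 0 0.087;0 0 -0.02 0 0 0 0.087;0 0 0 0 0 0 0.087;0 0 0 0 0 0 0.087'
python3 - <<'E'
from h import *
m=arm.camera_model("wrist");a=arm.snapshot("wrist")
np.save("m3.npy",m,allow_pickle=True)
t=np.array([.5753,.0168,.02])
for k in range(24):
        u=proj("wrist",t+[.079*np.cos(k*np.pi/12),.079*np.sin(k*np.pi/12),0],m)
        cv2.circle(a,tuple(int(round(v)) for v in u),1,(255,0,0),-1)
print(proj("wrist",t+[0,0,.096],m))
cv2.imwrite("pics/w3.png",cv2.resize(a[:300,130:430],None,fx=2,fy=2,interpolation=2))
E
```

```text
clock: 5.85
tool_pos: [0.5817, -0.0274, 0.0684]
tool_rot: [2.065, 2.363, -0.001]
contact_force: [0.5, -6.5, 6.1]
grip_width: 0.0866
clock: 6.65
tool_pos: [0.5911, -0.1041, 0.177]
tool_rot: [-2.064, -2.367, -0.0]
contact_force: [0.6, -0.3, -1.5]
grip_width: 0.087
[281.3319679   55.70628596]
```

View pics/w3.png

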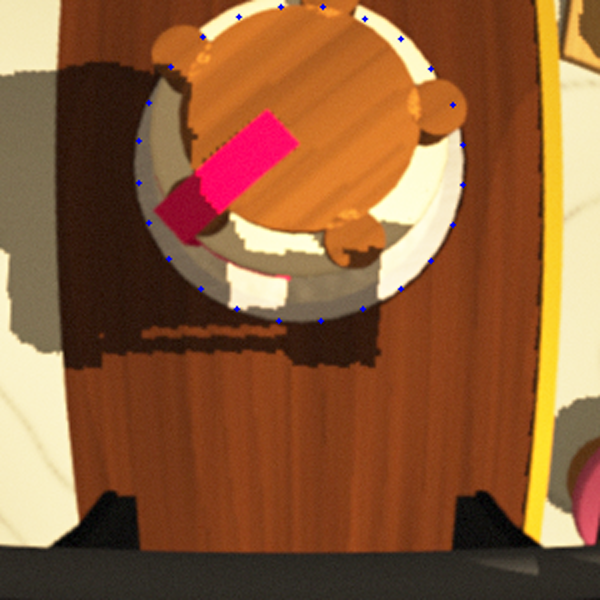

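The jar stands on the disc, and the predicted rim dots lie on its edge. Lobes in full-image pixels: (220,27.5), (349,54), (307.5,120), (226,103). Next I'll fit the pose, then plan the entry of the closed fingers behind the lobe nearest the robot's right, to push counterclockwise.

```bash
python3 - <<'E'
from h import *
m=np.load("m3.npy",allow_pickle=True).item()
q=fit([(220,27.5),(349,54),(307.5,120)],-131,m=m)
q2=fit([(220,27.5),(349,54),(307.5,120),(226,103)],-131,m=m)
c=np.array([.5753,.0168]);print("offset mm",(q[:2]-c)*1e3)
phi=q[2]+np.radians(72);Rm=np.array([[np.cos(phi),-np.sin(phi)],[np.sin(phi),np.cos(phi)]])
p=q[:2]+Rm@[.056,-.027];print("phi",np.degrees(phi),"start",p)
plan(*p,.15,np.degrees(phi)+90,8)
E
```

```text
jar [0.5744 0.0152] yaw -130.5 resid mm [0.2 0.3 0.3]
jar [0.5742 0.0153] yaw -130.8 resid mm [0.4 0.5 0.3 0.7]
offset mm [-0.85253033 -1.61734432]
phi -58.536659504792745 start [ 0.58064653 -0.04667663]
yaw now 97.8 dist 0.064 rot [-0.003  0.     1.158]
0.007 -0.000 0.003 -0.000 0.000 0.145
0.007 -0.001 0.003 -0.000 0.000 0.145
0.007 -0.002 0.003 -0.000 0.000 0.145
0.007 -0.003 0.003 -0.000 0.000 0.145
0.006 -0.004 0.003 -0.000 0.000 0.145
0.005 -0.005 0.003 -0.000 0.000 0.145
0.005 -0.006 0.003 -0.000 0.000 0.145
0.004 -0.006 0.003 -0.000 0.000 0.145
```

Only 1.8 mm off-centre, within calibration. I'll close the fingers and turn above the hollow.

```bash
python3 -m creep '0.007 0 0.003 0 0 0.145 0;0.007 -0.001 0.003 0 0 0.145 0;0.007 -0.002 0.003 0 0 0.145 0;0.007 -0.003 0.003 0 0 0.145 0;0.006 -0.004 0.003 0 0 0.145 0;0.005 -0.005 0.003 0 0 0.145 0;0.005 -0.006 0.003 0 0 0.145 0;0.004 -0.006 0.003 0 0 0.145 0' 10
python3 -m creep '0 0 0 0 0 0 0;0 0 0 0 0 0 0;0 0 0 0 0 0 0'
python3 - <<'E'
from h import *
plan(.5806,-.0467,.106,31.5,1)
E
```

```text
clock: 7.5
tool_pos: [0.5824, -0.0462, 0.1512]
tool_rot: [-3.026, -0.839, 0.006]
contact_force: [-0.6, 0.1, -0.1]
grip_width: 0.0307
clock: 7.8
tool_pos: [0.5836, -0.0474, 0.1529]
tool_rot: [-3.024, -0.85, 0.002]
contact_force: [0.1, 0.1, 0.1]
grip_width: 0.0071
yaw now 31.4 dist 0.047 rot [-0.001  0.001 -0.001]
-0.002 -0.002 0.047 -0.001 0.001 -0.001
```

```bash
python3 -m creep '-0.002 -0.002 0.017 0 0 0 0;0 0 0.02 0 0 0 0;0 0 0.010 0 0 0 0;0 0 0 0 0 0 0;0 0 0 0 0 0 0'
python3 -m creep '0.003 0 0 0 0 0 0;0.003 0 0 0 0 0 0;0.002 0 0 0 0 0 0;0 0 0 0 0 0 0'
python3 -m creep '0.004 0.0012 0 0 0 -0.07 0;0.004 0.0012 0 0 0 -0.07 0;0.004 0.0012 0 0 0 -0.07 0;0.004 0.0012 0 0 0 -0.07 0;0 0 0 0 0 0 0'
python3 - <<'E'
from h import *
s=arm.sense();c=np.array([.5753,.0168,0]);R=Ro.from_rotvec(s["tool_rot"])
print(R.inv().apply(np.array(s["tool_pos"])-c).round(4),R.as_matrix()[:,0].round(3))
m=arm.camera_model("wrist");a=arm.snapshot("wrist");cv2.imwrite("pics/w4.png",a)
E
```

```text
clock: 8.3
tool_pos: [0.5816, -0.0465, 0.1069]
tool_rot: [3.025, 0.848, 0.001]
contact_force: [-0.4, -0.4, 0.2]
grip_width: 0.001
clock: 8.7
tool_pos: [0.5886, -0.0417, 0.1069]
tool_rot: [3.025, 0.849, 0.002]
contact_force: [0.4, 0.5, 0.7]
grip_width: 0.0004
clock: 9.2
tool_pos: [0.604, -0.0359, 0.1066]
tool_rot: [-2.877, -1.262, -0.001]
contact_force: [-0.2, -0.3, -0.3]
grip_width: 0.0007
[-0.0192  0.0568 -0.1066] [0.677 0.736 0.001]
```

View pics/w4.png

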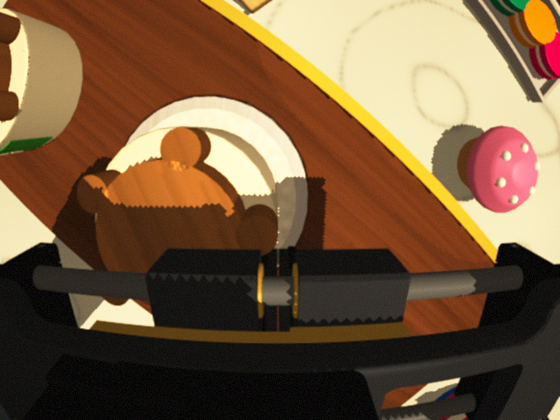

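The fingers sit behind a lobe at (262,228); the other visible lobes are at (186,148) and (101,190). I'll check with the fit that the jar turned, using this picture.

```bash
python3 - <<'E'
from h import *
for y in(-130,-115,-100):fit([(186,148),(101,190),(262,228)],y)
E
python3 -m creep '0.004 0.0012 0 0 0 -0.07 0;0.004 0.0012 0 0 0 -0.07 0;0.004 0.0012 0 0 0 -0.07 0;0.004 0.0012 0 0 0 -0.07 0;0.004 0.0012 0 0 0 -0.07 0;0.004 0.0012 0 0 0 -0.07 0;0.004 0.0012 0 0 0 -0.07 0;0.004 0.0012 0 0 0 -0.07 0'
python3 - <<'E'
from h import *
s=arm.sense();c=np.array([.5753,.0168,0]);R=Ro.from_rotvec(s["tool_rot"])
print(R.inv().apply(np.array(s["tool_pos"])-c).round(4),np.degrees(np.arctan2(*R.as_matrix()[1::-1,0])))
E
```

```text
jar [0.6005 0.019 ] yaw -152.3 resid mm [21.8  6.5 15.7]
jar [0.5784 0.0145] yaw -110.0 resid mm [1.9 2.2 2. ]
jar [0.5784 0.0145] yaw -110.0 resid mm [1.9 2.2 2. ]
clock: 10.05
tool_pos: [0.627, -0.0134, 0.1066]
tool_rot: [2.415, 2.009, -0.001]
contact_force: [-0.2, -0.8, -0.1]
grip_width: 0.0005
[-0.0203  0.0564 -0.1065] 79.51524190552789
```

The jar follows (-110°) and stays centred. I'll continue.

```bash
python3 -m creep '0.0045 0.0012 0 0 0 -0.07 0;0.004 0.0012 0 0 0 -0.07 0;0.004 0.0012 0 0 0 -0.07 0;0.004 0.0012 0 0 0 -0.07 0;0.004 0.0012 0 0 0 -0.07 0;0.004 0.0012 0 0 0 -0.07 0;0.004 0.0012 0 0 0 -0.07 0;0.004 0.0012 0 0 0 -0.07 0'
python3 -m creep '0.004 0.0012 0 0 0 -0.07 0;0.004 0.0012 0 0 0 -0.07 0;0.004 0.0012 0 0 0 -0.07 0;0.004 0.0012 0 0 0 -0.07 0;0.004 0.0012 0 0 0 -0.07 0;0.003 0.0009 0 0 0 -0.05 0;0.002 0.0006 0 0 0 -0.035 0;0 0 0 0 0 0 0'
python3 - <<'E'
from h import *
s=arm.sense();c=np.array([.5753,.0168,0]);R=Ro.from_rotvec(s["tool_rot"])
print(R.inv().apply(np.array(s["tool_pos"])-c).round(4),np.degrees(np.arctan2(*R.as_matrix()[1::-1,0])),np.round(s["joint_positions"],2))
m=arm.camera_model("wrist");np.save("m5.npy",m,allow_pickle=True);a=arm.snapshot("wrist");cv2.imwrite("pics/w5.png",a)
E
```

```text
clock: 10.85
tool_pos: [0.6346, 0.0193, 0.1065]
tool_rot: [1.765, 2.598, -0.001]
contact_force: [0.4, 0.1, -0.4]
grip_width: 0.0006
clock: 11.65
tool_pos: [0.6275, 0.0447, 0.1065]
tool_rot: [-1.165, -2.917, 0.0]
contact_force: [-1.0, 0.1, 0.6]
grip_width: 0.0001
[-0.0186  0.0561 -0.1065] 136.44727919577846 [ 0.34  0.62 -0.69  1.74  0.47  0.96  0.28]
```

View pics/w5.png

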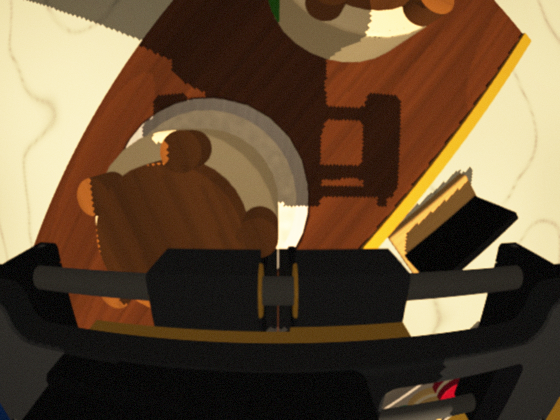

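The view is the same relative to the tool, so the jar is being carried round and is now at about -23°. I'll push about 24° more, slow down, lift and measure.

```bash
python3 -m creep '0.004 0.0012 0 0 0 -0.07 0;0.004 0.0012 0 0 0 -0.07 0;0.004 0.0012 0 0 0 -0.07 0;0.004 0.0012 0 0 0 -0.07 0;0.003 0.0009 0 0 0 -0.05 0;0.003 0.0009 0 0 0 -0.05 0;0.002 0.0006 0 0 0 -0.03 0;0.001 0.0003 0 0 0 -0.02 0'
python3 - <<'E'
from h import *
s=arm.sense();c=np.array([.5753,.0168,0]);R=Ro.from_rotvec(s["tool_rot"])
print(R.inv().apply(np.array(s["tool_pos"])-c).round(4),np.degrees(np.arctan2(*R.as_matrix()[1::-1,0])),np.round(s["joint_positions"],2))
E
python3 -m creep '-0.004 0 0 0 0 0 0;-0.001 0 -0.03 0 0 0 0;0 0 -0.05 0 0 0 0;-0.05 0 -0.02 0 0 0 0;-0.05 0 0 0 0 0 0;0 0 0 0 0 0 0;0 0 0 0 0 0 0'
python3 - <<'E'
from h import *
m=arm.camera_model("wrist");np.save("m6.npy",m,allow_pickle=True);a=arm.snapshot("wrist");cv2.imwrite("pics/w6.png",a)
cv2.imwrite("pics/top6.png",arm.snapshot("top"))
E
```

```text
clock: 12.5
tool_pos: [0.6108, 0.0641, 0.1065]
tool_rot: [0.515, 3.099, -0.0]
contact_force: [-1.0, 0.4, 0.2]
grip_width: 0.0006
[-0.0183  0.0562 -0.1065] 161.12067306625647 [ 0.39  0.64 -0.79  1.77  0.54  0.97  0.61]
clock: 13.2
tool_pos: [0.7074, 0.0305, 0.2039]
tool_rot: [-0.519, -3.097, -0.0]
contact_force: [-0.7, 0.9, -0.3]
grip_width: 0.0002
```

View pics/w6.png

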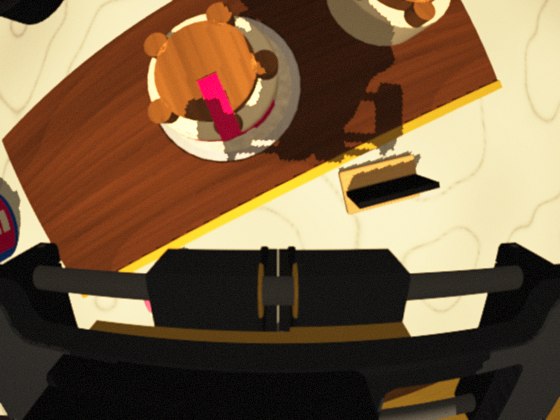

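Jar upright on the disc. Lobes at (219,12), (156,44), (160,109), (265,65), with the strip lobe near (229,131). Label side almost towards the brass edge. Fitting.

```bash
python3 - <<'E'
from h import *
m=np.load("m6.npy",allow_pickle=True).item()
fit([(219,12),(156,44),(160,109),(265,65)],0,m=m)
q=fit([(219,12),(156,44),(160,109),(265,65),(229,131)],0,m=m)
c=np.array([.5753,.0168]);print("off",(q[:2]-c)*1e3)
# brass edge direction from the same picture; rim check
W=[ray("wrist",.02,u,m)[:2] for u in((499,84),(120,270))];d=W[0]-W[1];print("outward yaw",np.degrees(np.arctan2(d[1],d[0]))-90)
a=cv2.imread("pics/w6.png");h=cv2.cvtColor(a,cv2.COLOR_BGR2HSV)
k=((h[...,0]>160)&(h[...,1]>150)&(h[...,2]>60)).astype(np.uint8);k[:70]=0;k[140:]=0;k[:,:190]=0;k[:,242:]=0
ys,xs=np.nonzero(k);P=np.array([ray("wrist",.116,u,m)[:2] for u in zip(xs,ys)]);v=np.linalg.svd(P-P.mean(0))[2][0]
print("strip yaw",len(xs),np.degrees(np.arctan2(v[1],v[0])),"from centre",np.degrees(np.arctan2(*(P.mean(0)-q[:2])[::-1])))
plan(.585,.09,.2,169.8,1)
E
```

```text
jar [0.5746 0.0173] yaw 2.4 resid mm [1.6 0.6 0.8 1.5]
jar [0.5758 0.0174] yaw 2.4 resid mm [2.8 0.8 1.7 0.6 4.7]
off [0.45329597 0.56946573]
outward yaw 7.81981527251186
strip yaw 1439 3.8375398804367733 from centre 2.519065906137237
yaw now 161.2 dist 0.134 rot [ 0.    -0.001 -0.151]
0.133 0.016 0.005 0.000 -0.001 -0.151
```

The jar is centred within 1 mm and its yaw is 2.5–3.8°, against a target of 7.8°. I'll go back in for about 5° more, slowly so it doesn't coast.

```bash
python3 -m creep '0.05 0 0 0 0 0 0;0.046 0 0.02 0 0 0 0;0 0 0.05 0 0 0 0;0 0 0.027 0 0 0 0;0 0 0 0 0 0 0;0.004 0 0 0 0 0 0;0.002 0 0 0 0 0 0;0 0 0 0 0 0 0'
python3 -m creep '0.001 0.0003 0 0 0 -0.0175 0;0.001 0.0003 0 0 0 -0.0175 0;0.001 0.0003 0 0 0 -0.0175 0;0.001 0.0003 0 0 0 -0.0175 0;0.001 0.0003 0 0 0 -0.0175 0;0 0 0 0 0 0 0;0 0 0 0 0 0 0'
python3 - <<'E'
from h import *
s=arm.sense();c=np.array([.5753,.0168,0]);R=Ro.from_rotvec(s["tool_rot"])
print(R.inv().apply(np.array(s["tool_pos"])-c).round(4),np.degrees(np.arctan2(*R.as_matrix()[1::-1,0])))
E
python3 -m creep '-0.003 0 0 0 0 0 0;-0.002 0 -0.02 0 0 0 0;0 0 -0.05 0 0 0 0;-0.05 0 -0.03 0 0 0 0;-0.05 0 0 0 0 0 0;0 0 0 0 0 0 0;0 0 0 0 0 0 0'
cat >>h.py <<'E'
def strip(n):
    m=arm.camera_model("wrist");a=arm.snapshot("wrist");cv2.imwrite("pics/%s.png"%n,a)
    c=np.array([.5753,.0168,.116]);u=proj("wrist",c,m);h=cv2.cvtColor(a,cv2.COLOR_BGR2HSV)
    k=((h[...,0]>160)&(h[...,1]>150)&(h[...,2]>60)).astype(np.uint8)
    ys,xs=np.nonzero(k);P=np.array([ray("wrist",.116,q,m)[:2] for q in zip(xs,ys)])-c[:2]
    P=P[np.hypot(*P.T)<.058];v=np.linalg.svd(P-P.mean(0))[2][0];mu=P.mean(0)
    print("centre px",u.round(),len(P),"strip yaw",np.degrees(np.arctan2(v[1],v[0])).round(1),"from centre",np.degrees(np.arctan2(mu[1],mu[0])).round(1),mu.round(4))
E
python3 - <<'E'
from h import *
strip("w7")
E
```

```text
clock: 14.1
tool_pos: [0.6112, 0.0652, 0.1102]
tool_rot: [0.514, 3.096, 0.002]
contact_force: [0.4, -0.6, -0.2]
grip_width: 0.0007
clock: 14.8
tool_pos: [0.606, 0.0672, 0.108]
tool_rot: [-0.38, -3.118, 0.0]
contact_force: [-0.0, -0.2, 0.6]
grip_width: 0.0004
[-0.0177  0.0563 -0.108 ] 166.11853460870927
clock: 15.5
tool_pos: [0.7015, 0.0432, 0.2027]
tool_rot: [-0.382, -3.117, -0.001]
contact_force: [-1.1, 0.4, -0.2]
grip_width: 0.0005
centre px [203.  75.] 1486 strip yaw 14.1 from centre 10.9 [0.0311 0.006 ]
```

View pics/w7.png

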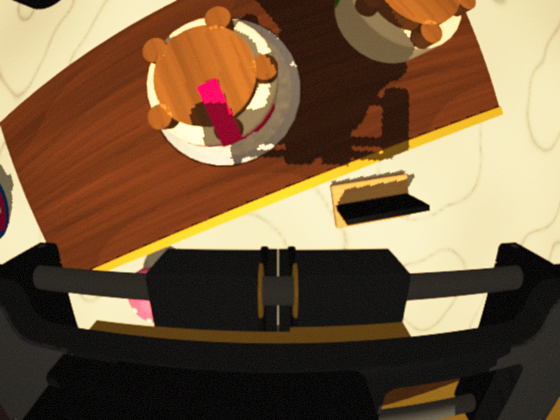

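The mask picked up a sliver of the label at about (260,120). Lobes now at (217,18), (155,51), (159,118), (266,67). I'll refit with the strip mask clipped.

```bash
python3 - <<'E'
from h import *
m=arm.camera_model("wrist")
q=fit([(217,18),(155,51),(159,118),(266,67)],7,m=m)
fit([(217,18),(155,51),(159,118),(266,67),(229,135)],7,m=m)
W=[ray("wrist",.02,u,m)[:2] for u in((499,111),(120,260))];d=W[0]-W[1];print("outward yaw",np.degrees(np.arctan2(d[1],d[0]))-90)
a=cv2.imread("pics/w7.png");h=cv2.cvtColor(a,cv2.COLOR_BGR2HSV)
k=((h[...,0]>160)&(h[...,1]>150)&(h[...,2]>60)).astype(np.uint8);k[:70]=0;k[144:]=0;k[:,:190]=0;k[:,243:]=0
k=cv2.morphologyEx(k,cv2.MORPH_OPEN,np.ones((7,7),np.uint8))
ys,xs=np.nonzero(k);P=np.array([ray("wrist",.116,u,m)[:2] for u in zip(xs,ys)]);v=np.linalg.svd(P-P.mean(0))[2][0]
print("strip",len(xs),np.degrees(np.arctan2(v[1],v[0])),np.degrees(np.arctan2(*(P.mean(0)-q[:2])[::-1])))
# symmetric check: strip end midpoints by minAreaRect
r=cv2.minAreaRect(cv2.findNonZero(k));print(r)
plan(.50,-.25,.25,120,1)
E
```

```text
jar [0.5742 0.018 ] yaw 9.6 resid mm [0.7 0.5 1.1 0.9]
jar [0.575 0.018] yaw 9.4 resid mm [1.6 0.4 1.2 1.3 3.4]
outward yaw 8.256868499249393
strip 1408 9.603563292087419 8.673320492718243
((219.05836486816406, 112.13291931152344), (66.93134307861328, 22.064790725708008), 66.29735565185547)
yaw now 166.1 dist 0.359 rot [-0.001 -0.002  0.805]
0.124 -0.334 -0.047 -0.001 -0.002 0.805
```

Yaw is about 9°, against 8° for the board. The remaining error of about 1° is at the measuring limit. I'll retreat and check from above.

```bash
python3 -m creep '0 0 -0.03 0 0 0 0;0.005 -0.02 -0.017 0 0 0 0;0.013 -0.04 0 0 0 0 0;0.013 -0.04 0 0 0 0 0;0.013 -0.04 0 0 0 0 0;0.013 -0.04 0 0 0 0 0;0.013 -0.04 0 0 0 0 0;0.013 -0.04 0 0 0 0 0'
python3 -m creep '0.013 -0.04 0 0 0 0 0;0.013 -0.03 0 0 0 0 0;0.02 0 0 0 0 0 0;0 0 0 0 0 0 0;0 0 0 0 0 0 0'
python3 - <<'E'
from h import *
a=arm.snapshot("top");cv2.imwrite("pics/t8.png",cv2.resize(a[100:300,100:400],None,fx=2.6,fy=2.6,interpolation=2))
cv2.imwrite("pics/t8full.png",a)
E
```

```text
clock: 16.35
tool_pos: [0.556, -0.1888, 0.2507]
tool_rot: [-0.377, -3.118, 0.001]
contact_force: [1.0, -0.2, -0.5]
grip_width: 0.0006
clock: 16.85
tool_pos: [0.4965, -0.2446, 0.2512]
tool_rot: [0.377, 3.119, -0.001]
contact_force: [-0.1, -0.1, -0.4]
grip_width: 0.0005
```

View pics/t8.png

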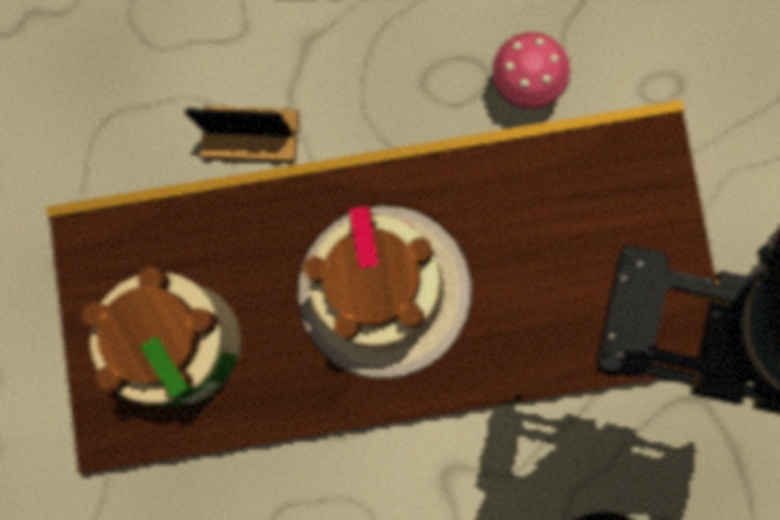

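The label strip at (361,216)→(368,267) points at the brass edge. Other objects appear unmoved. One numeric check from this view.

```bash
python3 - <<'E'
from h import *
L=[(np.array(p)/2.6+100).tolist() for p in((316,268),(421,250),(347,326),(411,314))]
fit(L,8,name="top")
a=cv2.imread("pics/t8full.png");b=cv2.imread("pics/top.png");h=cv2.cvtColor(a,cv2.COLOR_BGR2HSV)
k=((h[...,0]>160)&(h[...,1]>150)&(h[...,2]>90)).astype(np.uint8);k[:175]=0;k[210:]=0;k[:,225:]*=(np.arange(225,560)<255).astype(np.uint8);k[:,:225]=0
ys,xs=np.nonzero(k);P=np.array([ray("top",.116,u)[:2] for u in zip(xs,ys)]);v=np.linalg.svd(P-P.mean(0))[2][0];print("strip",len(xs),np.degrees(np.arctan2(v[1],v[0])))
for n,(x0,x1,y0,y1) in dict(green=(115,200,195,265),sign=(168,218,138,165),cup=(285,325,108,148)).items():
    f=lambda i:i[y0:y1,x0:x1].astype(np.float32).mean(2)
    print(n,cv2.phaseCorrelate(f(b),f(a)))
E
```

```text
jar [0.5749 0.0159] yaw 8.9 resid mm [0.6 0.3 0.6 0.3]
strip 177 -171.96652094851902
green ((0.006629752831422309, -0.017659556011928146), 0.9856952823238608)
sign ((0.0017641074332743756, 0.3885073689474492), 0.9704220524540654)
cup ((0.1067240423279543, -0.023998373381328264), 1.0318850484490394)
```

```bash
python3 -c "
from rig import arm
print(arm.job_done(),arm.sense()['clock'])"
```

```text
the job is handed in; nothing more can be done
the job is handed in; nothing more can be done
```

I slid the pink-label jar along the board onto the turntable with the open jaws as a cradle. Then I turned it about 139° counterclockwise by pushing one lid lobe with the closed fingers, in two strokes. I handed the job in with the arm well clear. The last clock reading was about 17 s of the 67 s allowed, and the wrist force readings stayed below 10 N.

- **Position:** in the last top view the jar stands upright, about 1 mm from the turntable's centre. That is within the 2 mm calibration.
- **Label direction:** the lobe fit gives 8.9° and the seal strip 8.0°, against the board's outward direction of 7.8°. The earlier wrist view read a little higher, 8.7–9.6° against a board reading of 8.3°. So the readings disagree by 1–2°, and the label faces the brass edge to within that.
- **Other objects:** compared with the first picture, the green jar and the cupcake shifted by 0.1 pixel or less. The sign read 0.4 pixel (about 1 mm). I planned no contact with it and saw none in the pictures or force readings, so I take that as image noise.

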